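# Find the rocking corner of a jig plate and press its shim flat

### The arm

A 6-joint arm with a two-finger parallel gripper is mounted at the origin on a cart in front of the work surface, level with it; the furniture and walls round the work are solid. World frame = base frame: x ahead of the robot, y to its left, z up, the work surface at z = 0. Lengths are in m, angles in rad, forces in N, time in s.
With the tool pointing down it reaches from about 0.25 to 0.775 m from the base axis. Payload 8.9 kg.
Tool frame: the origin (TCP) lies on the mounting face of the last link; the fingertips stand 173 mm ahead of it and the grasp point (between the pads) lies 155 mm ahead of it; z points along the fingers, x is the direction in which the jaws open and shut, and the axes are right-handed (so a half turn about z gives the same grasp; the last joint's range is limited). The gripper opens to 85 mm and grips with 20 to 120 N. Pads are 22 mm wide; open, the fingers measure 114 mm over their backs; the gripper's body (76 mm by 85 mm) begins 54 mm behind the grasp point. The pads swing forward as they close: fully open they stand 13 mm farther back than shut.
Start: joints at [1.11, 0.291, -0.153, 1.127, 0, 1.431], TCP at [0.166, 0.498, 0.405] pointing down, gripper open.
Joint ranges: [-2.52, 2.52], [-0.91, 1.74], [-1.3, 1.37], [-1.96, 2.02], [-1.52, 1.47], [-3.14, 3.14]. Speed limits (rad/s): [2.22, 2.22, 2.79, 3.14, 3.14, 3.14].

### API

Orientations are given as a unit quaternion [w, x, y, z].
In Python, from rig import env gives the robot as it stands.
- The arm moves only by the tool apply_moves, never from a script. Its argument "series" is a list of rows, each a list of 7 numbers: the turn, a rotation vector about the tool's x, y, z scaled (see below), then the shift along the tool's x, y, z scaled (see below), then the opening, from 0 (shut) to 1 (fully open). A call has exactly 8 rows; each row shifts and turns the pose as measured when the row begins, along the tool's axes as they then stand; what a row does not reach is not made up. The controller multiplies each number of a shift by 50 mm and each number of a turn by 8 degrees. A row lasts 1/10 s, in which the tool goes at most 50 mm and 8.59 degrees, less where a joint would pass 70% of its speed; a pose out of reach is approached as far as the arm can. A call with a number of a shift or a turn outside -1 to 1 is refused whole. A call with a gripper value outside its range is refused whole. The fingers move at their own pace and stop on an object; "squeeze" is the grip in N (left out, the last holds). Time passes only in rows, so rows that do not move let the fingers close, or fill a call up. It gives the time, the measured TCP pose, the force and the opening at its end, in the units of the state.
- env.get_state(): the state, without advancing time (a new reading comes with each control period).
- env.read_camera(name): name is "side" or "top"; returns the picture (400x640x3 uint8, red, green, blue); there is no depth.
- env.camera_model(name): a dict with "fx", "fy", "cx", "cy" (pixels), "dist" ([k1, k2, p1, p2, k3] as OpenCV has them; the pictures are not rectified), "R" (3x3) and "t" (3): a world point X has camera coordinates R X + t. Camera axes: x right, y down, z forward; pixel columns grow to the right and rows downward; lengths in m; the calibration is good to about 2 mm. A picture is of the moment at which its call begins. camera_model takes no time and is no camera call.
- env.close_job(): hands the job in, once; it reports no verdict.
The state is a dict: "time_s": time; "qpos": joint angles; "joint_velocities": joint speeds; "tau": joint torques, N m; "ee_pos": TCP position; "tool_rot": TCP orientation; "contact_force": force on the tool from outside, world axes, zero at the start; "ft_torque": the same for the moment, N m; "width": opening from 0.0 (shut) to 1.0 (fully open).
Only numpy, scipy, OpenCV 4.12 (cv2) and the standard library are available. Lean on these libraries where they do the work, as an engineer would, in place of code of your own. Each camera call takes 0.05 s, during which the arm holds its last target.

### The job

One corner of the I-shaped jig plate on the grey block is badly supported: press down on the plate's corner rings with the shut fingertips until you have found the one that gives way and rocks, pushing it right down. Then press the ribbed lever pad of that corner's shim (the pad just to the right of the corner) fully down flat, so that the plate is level again, and take the hand away. Only press: do not lift or shift the plate, leave the other three shims standing up, and do not disturb the things lying about.

Things in the scene. Friction and masses are not known exactly. Their poses are not given: they have to be found in the camera images.
- base: grey levelling block, fixed to the table, 104 mm (its x) by 256 mm (its y), 40 mm high, top at z = 0.040. Origin on the table under the middle of the jig plate; in y the block reaches from -158 to +98 mm. Its x points away from the robot, its y to the left, turned 0.1 to 0.5 rad about z. Four thin steel pins on it locate the plate.
- plate: bare aluminium jig plate shaped like a capital I, 0.6 kg, 8 mm thick, top face at z = 0.064. It lies loose between the pins on four feet, one under each corner. Two end bars, each 94 mm (x) by 34 mm (y), centred at y = -75 and +75 mm, joined by a web 26 mm wide. Origin at the middle of its underside, axes as the base's.
- corner_near_right (a point): the near right corner of the plate (near = robot's side): engraved ring of 13 mm on the top face, straight above that corner's foot, the spot to press. In the plate's frame at x = -32, y = -75 mm.
- corner_near_left (a point): the near left corner of the plate (near = robot's side): engraved ring of 13 mm on the top face, straight above that corner's foot, the spot to press. In the plate's frame at x = -32, y = +75 mm.
- corner_far_right (a point): the far right corner of the plate (near = robot's side): engraved ring of 13 mm on the top face, straight above that corner's foot, the spot to press. In the plate's frame at x = +32, y = -75 mm.
- corner_far_left (a point): the far left corner of the plate (near = robot's side): engraved ring of 13 mm on the top face, straight above that corner's foot, the spot to press. In the plate's frame at x = +32, y = +75 mm.
- foot_1 (a joint): how far foot 1, under the plate at shim 1's corner, has sunk: 0 at rest, 0.004 m at most. Three of the feet are solid and stay at 0 when their ring is pressed by hand; one is weak: pressed with more than about 3 N on its ring it gives way by 4 mm and stays down, so that the plate can rock there about the diagonal through the two neighbouring corners. Any of the four may be the weak one; nothing shows it until it is pressed.
- foot_2 (a joint): how far foot 2, under the plate at shim 2's corner, has sunk: 0 at rest, 0.004 m at most. Three of the feet are solid and stay at 0 when their ring is pressed by hand; one is weak: pressed with more than about 3 N on its ring it gives way by 4 mm and stays down, so that the plate can rock there about the diagonal through the two neighbouring corners. Any of the four may be the weak one; nothing shows it until it is pressed.
- foot_3 (a joint): how far foot 3, under the plate at shim 3's corner, has sunk: 0 at rest, 0.004 m at most. Three of the feet are solid and stay at 0 when their ring is pressed by hand; one is weak: pressed with more than about 3 N on its ring it gives way by 4 mm and stays down, so that the plate can rock there about the diagonal through the two neighbouring corners. Any of the four may be the weak one; nothing shows it until it is pressed.
- foot_4 (a joint): how far foot 4, under the plate at shim 4's corner, has sunk: 0 at rest, 0.004 m at most. Three of the feet are solid and stay at 0 when their ring is pressed by hand; one is weak: pressed with more than about 3 N on its ring it gives way by 4 mm and stays down, so that the plate can rock there about the diagonal through the two neighbouring corners. Any of the four may be the weak one; nothing shows it until it is pressed.
- shim_1 (a joint): angle of shim 1, a small steel rocker lever, rad: about 0 with its finger pad standing up (as found, 0 to 0.04), 0.35 with the lever pressed fully flat, against its stop. About 3 N on the pad moves it; it stays where it is left. Pressing the pad down raises the lever's toe to 0.4 mm under the plate's resting height at its corner, and so lifts and carries a corner that has sunk. Which corner each numbered shim serves differs from time to time: see its pad.
- pad_1 (a point): middle of the top of shim 1's ribbed finger pad, 18 mm (base x) by 22 mm (base y). The pad belongs to the corner on its +y side (base frame): standing up it lies 57 mm to the -y side of that corner's ring, at the same base x, 17 mm above the plate's top face (z = 0.081); pressed flat it lies 66 mm to the -y side, at z = 0.068. The frame turns with the lever.
- shim_2 (a joint): angle of shim 2, a small steel rocker lever, rad: about 0 with its finger pad standing up (as found, 0 to 0.04), 0.35 with the lever pressed fully flat, against its stop. About 3 N on the pad moves it; it stays where it is left. Pressing the pad down raises the lever's toe to 0.4 mm under the plate's resting height at its corner, and so lifts and carries a corner that has sunk. Which corner each numbered shim serves differs from time to time: see its pad.
- pad_2 (a point): middle of the top of shim 2's ribbed finger pad, 18 mm (base x) by 22 mm (base y). The pad belongs to the corner on its +y side (base frame): standing up it lies 57 mm to the -y side of that corner's ring, at the same base x, 17 mm above the plate's top face (z = 0.081); pressed flat it lies 66 mm to the -y side, at z = 0.068. The frame turns with the lever.
- shim_3 (a joint): angle of shim 3, a small steel rocker lever, rad: about 0 with its finger pad standing up (as found, 0 to 0.04), 0.35 with the lever pressed fully flat, against its stop. About 3 N on the pad moves it; it stays where it is left. Pressing the pad down raises the lever's toe to 0.4 mm under the plate's resting height at its corner, and so lifts and carries a corner that has sunk. Which corner each numbered shim serves differs from time to time: see its pad.
- pad_3 (a point): middle of the top of shim 3's ribbed finger pad, 18 mm (base x) by 22 mm (base y). The pad belongs to the corner on its +y side (base frame): standing up it lies 57 mm to the -y side of that corner's ring, at the same base x, 17 mm above the plate's top face (z = 0.081); pressed flat it lies 66 mm to the -y side, at z = 0.068. The frame turns with the lever.
- shim_4 (a joint): angle of shim 4, a small steel rocker lever, rad: about 0 with its finger pad standing up (as found, 0 to 0.04), 0.35 with the lever pressed fully flat, against its stop. About 3 N on the pad moves it; it stays where it is left. Pressing the pad down raises the lever's toe to 0.4 mm under the plate's resting height at its corner, and so lifts and carries a corner that has sunk. Which corner each numbered shim serves differs from time to time: see its pad.
- pad_4 (a point): middle of the top of shim 4's ribbed finger pad, 18 mm (base x) by 22 mm (base y). The pad belongs to the corner on its +y side (base frame): standing up it lies 57 mm to the -y side of that corner's ring, at the same base x, 17 mm above the plate's top face (z = 0.081); pressed flat it lies 66 mm to the -y side, at z = 0.068. The frame turns with the lever.
- parts_pot: bystander, loose on the table: white screw-lid pot with a green lid, 45 mm across, 43 mm high; origin at the middle of its underside.
- sharpener: bystander, loose on the table: small metal pencil sharpener, 15x25x14 mm; origin at the middle of its underside.
- rubber_block: bystander, loose on the table: rubber block with a blue band, 25x52x18 mm; origin at the middle of its underside.
- chuck_spare: bystander, loose on the table: red chuck barrel, 14x58x14 mm; origin at the middle of its underside.
- gloss_tile: bystander, loose on the table: black glass tile in its frame, 62x88x13 mm; origin at the middle of its underside.
- sanding_block: bystander, loose on the table: brown cork sanding block, 48x85x25 mm; origin at the middle of its underside.

How it is judged:
On the way, in this order (a step that is already met when the one before it is completed fails the run):
1. the corner that rocks has been pressed down: one foot has sunk at least 2.5 mm (value of joint any of foot_1, foot_2, foot_3, foot_4 above 0.0025 m), for 0.1 s.
2. that corner's shim is pressed flat (((value of joint foot_1 above 0.0025 m and value of joint shim_1 above 0.31 rad) or (value of joint foot_2 above 0.0025 m and value of joint shim_2 above 0.31 rad) or (value of joint foot_3 above 0.0025 m and value of joint shim_3 above 0.31 rad) or (value of joint foot_4 above 0.0025 m and value of joint shim_4 above 0.31 rad))), for 0.1 s.
At the end, for the whole second after the job is handed in: The shim at the corner whose foot has sunk (by over 2.5 mm) is flat (angle above 0.31 of 0.35 rad), the other three still stand up (below 0.12 rad), and the plate lies level (within 0.03 rad; 0.06 with the corner down), at rest and within 6 mm of where it was ((((value of joint foot_1 above 0.0025 m and value of joint shim_1 above 0.31 rad) and value of joint each of shim_2, shim_3, shim_4 below 0.12 rad) or ((value of joint foot_2 above 0.0025 m and value of joint shim_2 above 0.31 rad) and value of joint each of shim_1, shim_3, shim_4 below 0.12 rad) or ((value of joint foot_3 above 0.0025 m and value of joint shim_3 above 0.31 rad) and value of joint each of shim_1, shim_2, shim_4 below 0.12 rad) or ((value of joint foot_4 above 0.0025 m and value of joint shim_4 above 0.31 rad) and value of joint each of shim_1, shim_2, shim_3 below 0.12 rad)) and distance of plate from where it was at the start of the episode below 0.006 m and angle between plate's own z axis and vertical below 0.03 rad and linear speed of plate below 0.02 m/s); the robot touches nothing.
It fails at once if the shim of a corner that has not sunk is pressed down (beyond 0.12 rad) ((value of joint shim_1 above 0.12 rad and value of joint foot_1 below 0.002 m) or (value of joint shim_2 above 0.12 rad and value of joint foot_2 below 0.002 m) or (value of joint shim_3 above 0.12 rad and value of joint foot_3 below 0.002 m) or (value of joint shim_4 above 0.12 rad and value of joint foot_4 below 0.002 m)).
It fails at once if the plate is lifted or shifted by more than 10 mm (distance of plate from where it was at the start of the episode above 0.01 m).
It fails at once if a bystander is moved by more than 20 mm (distance of any of parts_pot, sharpener, rubber_block, chuck_spare, gloss_tile, sanding_block from where it was at the start of the episode above 0.02 m).
It also fails if it takes over 64 s, if anything falls off the work surface, if the arm or the gripper's body presses on something with over 40 N, if the wrist force passes 120 N, or if a joint passes its speed limit or range.

## Working session

There is one attempt and no reset: what is moved stays moved. The work goes in short steps, Python scripts to look and compute and a tool call to move; the robot and the scene stay as the last step left them, time stands still between calls to the robot, and variables do not carry over. Pictures are saved under pics/ and viewed, and the job is handed in when it is done.

Besides the shell and the picture viewer there is one more tool, called after "Request:" as a command line: name --pt "numbers of a row" for each row, then --argument value for the rest. apply_moves: Moves the arm, as the interface text tells. Shifts and turns lie within -1 to 1; 1 stands for 50 mm of shift or 8 degrees of turn. Its arguments: {"type":"object","properties":{"series":{"type":"array","items":{"type":"array","items":{"type":"number","minimum":-1,"maximum":1}}},"squeeze":{"type":"number"}},"required":["series"]}

```bash
mkdir -p pics; ls; python3 - <<'E'
from rig import env
import cv2
for n in("top","side"):
    cv2.imwrite(f"pics/{n}0.png",env.read_camera(n)[:,:,::-1])
    m=env.camera_model(n); print(n,{k:(v if not hasattr(v,'tolist') else v.tolist()) for k,v in m.items()})
s=env.get_state(); print(s)
E
```

```text
pics
top {'fx': 397.6592935137506, 'fy': 397.6592935137506, 'cx': 321.32385984074955, 'cy': 210.08070138819826, 'dist': [-0.00390640545809464, 0.0, 0.0, 0.0, 0.0], 'R': [[0.025370837453134235, -0.9996744119510022, 0.002718583701948586], [-0.9917653906676055, -0.02551141053370666, -0.1255013059952454], [0.12552979917477036, 0.0004878760073358012, -0.9920897295588458]], 't': [0.0419192050289437, 0.48390846571995944, 1.2746802198201705]}
side {'fx': 389.1663406894824, 'fy': 389.1663406894824, 'cx': 322.94927861739797, 'cy': 193.12257843920187, 'dist': [0.03049103068764531, 0.0, 0.0, 0.0, 0.0], 'R': [[-0.9440954772077514, -0.32904615358063494, -0.020306617878341246], [-0.1739975228912395, 0.5496560206793086, -0.8170698384830393], [0.28001534233605924, -0.7678586378655752, -0.5761809787832664]], 't': [0.48179005951036274, 0.10170873254233487, 0.9507601085984871]}
{'time_s': 0.1, 'qpos': array([ 1.10972139e+00,  2.91210741e-01, -1.54038055e-01,  1.12671476e+00,
       -7.60859317e-06,  1.43154567e+00]), 'joint_velocities': array([ 1.55070706e-03,  4.92533893e-05,  7.51477479e-04, -1.78366032e-03,
        1.21976985e-04,  3.34600415e-04]), 'tau': array([ 1.66004509e-03, -5.37975526e+01,  3.31918216e+01,  9.26143111e-03,
       -1.26419809e-04,  1.11246837e-05]), 'ee_pos': array([0.1659429 , 0.49788182, 0.40420126]), 'tool_rot': array([ 2.75572823e-04,  8.11263597e-01,  5.84680285e-01, -5.14471072e-04]), 'contact_force': array([ 0.38922284, -0.09562783, -0.04116785]), 'ft_torque': array([-0.02549041,  0.01819243, -0.03664955]), 'width': 0.9997284894067147}
```

View pics/top0.png

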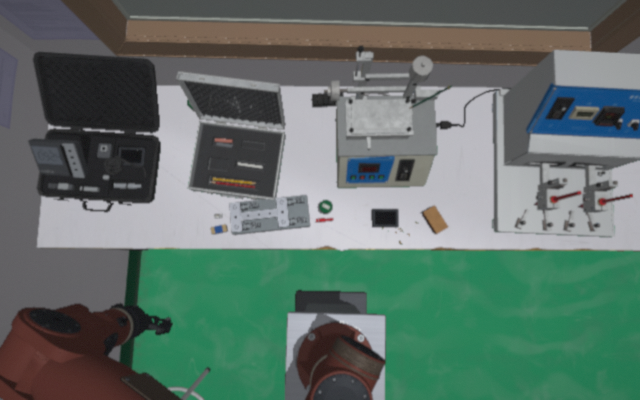

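View pics/side0.png

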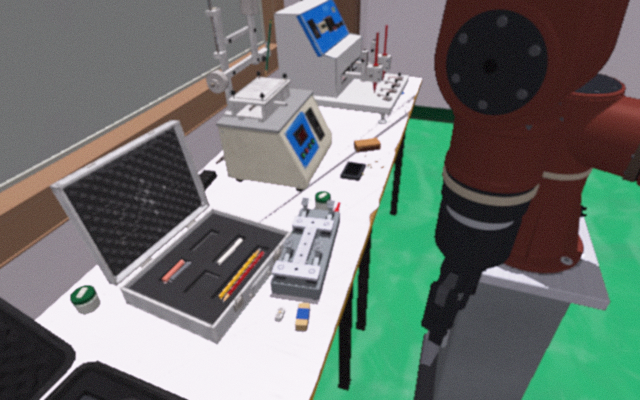

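The top view shows the block around (270, 215), with the suitcase just behind it at (235, 160). In the side view it sits around (308, 250). I'll enlarge both.

```bash
python3 - <<'E'
import cv2
a=cv2.imread("pics/top0.png")[185:245,205:335]; cv2.imwrite("pics/topz.png",cv2.resize(a,None,fx=6,fy=6,interpolation=cv2.INTER_CUBIC))
a=cv2.imread("pics/side0.png")[180:330,250:360]; cv2.imwrite("pics/sidez.png",cv2.resize(a,None,fx=4,fy=4,interpolation=cv2.INTER_CUBIC))
E
```

```text
(no output)
```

View pics/topz.png

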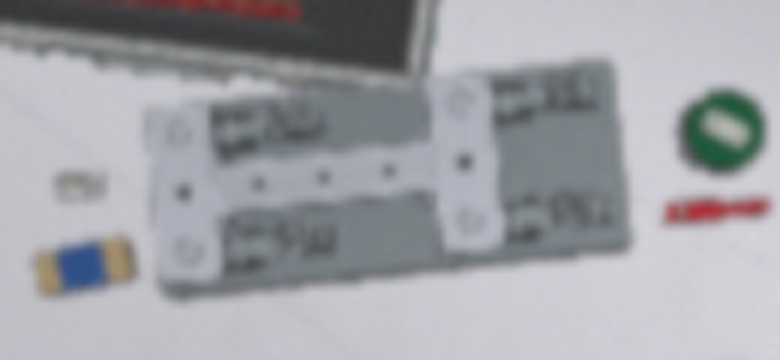

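View pics/sidez.png

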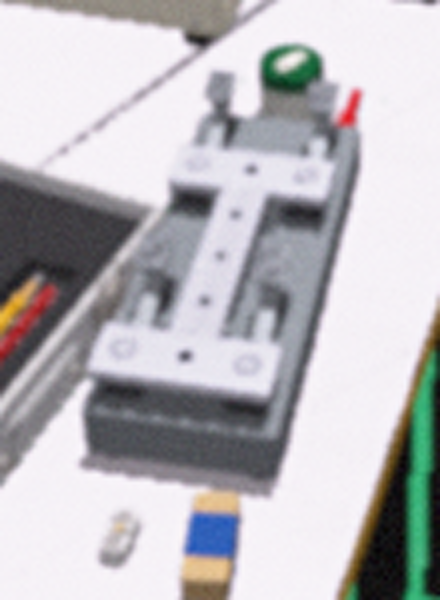

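The zooms show the plate with its rings and centre holes.
- **Top zoom:** rings at FL (182,133), NL (188,250), FR (462,103) and NR (470,222).
- **Side zoom:** rings at FL (123,348), NL (247,363), FR (199,163) and NR (307,176).

Next I'll cast rays and fit the pose.

```bash
cat > h.py <<'E'
import numpy as np,cv2
from rig import env
from scipy.spatial.transform import Rotation as Ro
def ray(n,px,z):
    m=env.camera_model(n);K=np.array([[m['fx'],0,m['cx']],[0,m['fy'],m['cy']],[0,0,1]])
    u=cv2.undistortPoints(np.array(px,float).reshape(-1,1,2),K,np.array(m['dist']))[:,0]
    R=np.array(m['R']);t=np.array(m['t']);c=-R.T@t
    d=np.c_[u,np.ones(len(u))]@R
    return c+d*((z-c[2])/d[:,2])[:,None]
def proj(n,X):
    m=env.camera_model(n);K=np.array([[m['fx'],0,m['cx']],[0,m['fy'],m['cy']],[0,0,1]])
    return cv2.projectPoints(np.array(X,float).reshape(-1,3),cv2.Rodrigues(np.array(m['R']))[0],np.array(m['t']),K,np.array(m['dist']))[0][:,0]
def fit(P,Q):
    p0=P.mean(0);q0=Q.mean(0);a=P-p0;b=Q-q0
    th=np.arctan2((a[:,0]*b[:,1]-a[:,1]*b[:,0]).sum(),(a*b).sum())
    R=np.array([[np.cos(th),-np.sin(th)],[np.sin(th),np.cos(th)]])
    return q0-R@p0,th,Q-(q0+a@R.T)
E
python3 - <<'E'
from h import *
M=np.array([[32,75],[-32,75],[32,-75],[-32,-75],[0,75],[0,-75],[0,0]])/1000
T=(np.array([[182,133],[188,250],[462,103],[470,222],[183,191],[464,161],[323,177]])+.5)/6-.5+[205,185]
S=(np.array([[123,348],[247,363],[199,163],[307,176],[185,355],[251,170],[220,256]])+.5)/4-.5+[250,180]
for n,p in(("top",T),("side",S)):
    o,th,r=fit(M,ray(n,p,.064)[:,:2]); print(n,o,th); print(np.round(r*1000,1).tolist())
E
```

```text
top [0.46063348 0.25376552] 0.1277748491836629
[[-0.8, -1.4], [0.3, 0.3], [0.1, -1.2], [-0.1, 0.3], [-0.1, 0.5], [0.7, 0.6], [-0.2, 0.9]]
side [0.46156502 0.25586099] 0.1289350382446781
[[0.2, 0.7], [0.0, -1.0], [-0.1, -0.1], [-0.7, -0.0], [0.0, -0.5], [0.3, 0.7], [0.3, 0.2]]
```

```bash
cat >> h.py <<'E'
O=np.array([.4611,.2548]);TH=.1283
def W(p):
    c,s=np.cos(TH),np.sin(TH);return O+np.array([[c,-s],[s,c]])@np.array(p)/1000
PT={'NL':(-32,75),'FL':(32,75),'FR':(32,-75),'NR':(-32,-75)}
def delta(p,tipz,yaw=TH+np.pi/2):
    s=env.get_state();q=s['tool_rot'];R=Ro.from_quat([q[1],q[2],q[3],q[0]]).as_matrix()
    tx=np.array([np.cos(yaw),np.sin(yaw),0]);G=np.c_[tx,np.cross([0,0,-1],tx),[0,0,-1]]
    rv=np.degrees(Ro.from_matrix(R.T@G).as_rotvec())/8
    d=np.r_[W(p),tipz+.173]-s['ee_pos']
    tip=s['ee_pos']+R[:,2]*.173
    c,sn=np.cos(TH),np.sin(TH);b=np.array([[c,sn],[-sn,c]])@(tip[:2]-O)*1000
    print('t',round(s['time_s'],2),'tip in base mm',b.round(1),'tipz mm',round(tip[2]*1e3,2),'F',s['contact_force'].round(2),'w',round(s['width'],3))
    print('turn',rv.round(3),'shift now axes',(R.T@d/.05).round(3),'after-turn axes',(G.T@d/.05).round(3))
E
python3 - <<'E'
from h import *
for k in PT: print(k,W(PT[k]).round(3))
delta(PT['NL'],.12)
E
```

```text
NL [0.42  0.325]
FL [0.483 0.333]
FR [0.502 0.185]
NR [0.439 0.176]
t 0.1 tip in base mm [-261.7  278.7] tipz mm 231.2 F [ 0.39 -0.1  -0.04] w 1.0
turn [-3.000e-03  8.000e-03 -3.224e+00] shift now axes [-1.67   5.909  2.225] after-turn axes [-4.077  4.593  2.224]
```

Request:
apply_moves --pt "0 0 -0.806 0 0 0 0" --pt "0 0 -0.806 0 0 0 0" --pt "0 0 -0.806 0 0 0 0" --pt "0 0 -0.806 0 0 0 0" --pt "0 0 0 -0.6 0.7 0 0" --pt "0 0 0 -0.6 0.7 0 0" --pt "0 0 0 -0.6 0.7 0 0" --pt "0 0 0 -0.6 0.7 0 0" --squeeze 20

```text
time_s: 0.9
ee_pos: [0.3219, 0.3991, 0.4014]
tool_rot: [-0.0, 0.649, 0.761, -0.003]
contact_force: [0.7, 0.8, -0.4]
width: -0.003
```

```bash
python3 - <<'E'
from h import *
delta(PT['NL'],.12)
E
```

```text
t 0.9 tip in base mm [-120.4  160.2] tipz mm 228.41 F [ 0.73  0.81 -0.43] w -0.003
turn [-0.035  0.027  0.216] shift now axes [-1.762  1.71   2.166] after-turn axes [-1.718  1.752  2.168]
```

Request:
apply_moves --pt "0 0 0.2 -0.43 0.43 0.2 0" --pt "0 0 0 -0.43 0.43 0.3 0" --pt "0 0 0 -0.43 0.43 0.4 0" --pt "0 0 0 -0.43 0.43 0.4 0" --pt "0 0 0 0 0 0.4 0" --pt "0 0 0 0 0 0.4 0" --pt "0 0 0 0 0 0 0" --pt "0 0 0 0 0 0 0"

```text
time_s: 1.7
ee_pos: [0.427, 0.317, 0.2916]
tool_rot: [0.0, 0.663, 0.748, -0.004]
contact_force: [0.2, 0.9, -0.3]
width: -0.001
```

```bash
python3 - <<'E'
from h import *
delta(PT['NL'],.075)
E
```

```text
t 1.7 tip in base mm [-26.8  65.2] tipz mm 118.6 F [ 0.23  0.93 -0.28] w -0.001
turn [-0.039  0.035 -0.054] shift now axes [ 0.183 -0.119  0.872] after-turn axes [ 0.179 -0.123  0.872]
```

Request:
apply_moves --pt "-0.04 0.035 -0.05 0.1 -0.06 0.2 0" --pt "0 0 0 0.08 -0.06 0.2 0" --pt "0 0 0 0 0 0.2 0" --pt "0 0 0 0 0 0.15 0" --pt "0 0 0 0 0 0.1 0" --pt "0 0 0 0 0 0 0" --pt "0 0 0 0 0 0 0" --pt "0 0 0 0 0 0 0"

```text
time_s: 2.5
ee_pos: [0.4203, 0.3269, 0.2503]
tool_rot: [0.001, 0.66, 0.751, 0.002]
contact_force: [-0.8, 0.2, 0.2]
width: -0.002
```

```bash
python3 - <<'E'
from h import *
delta(PT['NL'],.064)
cv2.imwrite("pics/s1.png",cv2.resize(env.read_camera("side")[130:330,230:430,::-1],None,fx=3,fy=3,interpolation=cv2.INTER_CUBIC))
E
```

```text
t 2.5 tip in base mm [-30.5  77. ] tipz mm 77.34 F [-0.78  0.18  0.22] w -0.002
turn [ 0.03  -0.011  0.008] shift now axes [-0.035 -0.017  0.267] after-turn axes [-0.034 -0.016  0.267]
```

View pics/s1.png

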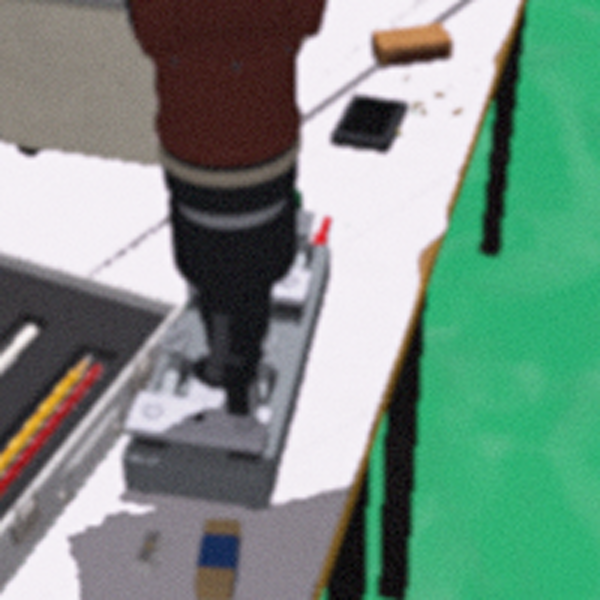

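The view shows the shut tips at crop pixel (238, 412), just above the near-left ring and clear of its pad. I'll descend in small steps.

Request:
apply_moves --pt "0 0 0 -0.03 -0.015 0.1 0" --pt "0 0 0 0 0 0.08 0" --pt "0 0 0 0 0 0.04 0" --pt "0 0 0 0 0 0.02 0" --pt "0 0 0 0 0 0.02 0" --pt "0 0 0 0 0 0.02 0" --pt "0 0 0 0 0 0.02 0" --pt "0 0 0 0 0 0.02 0"

```text
time_s: 3.35
ee_pos: [0.42, 0.3252, 0.2374]
tool_rot: [0.001, 0.66, 0.751, 0.003]
contact_force: [-3.7, -3.1, 13.1]
width: 0.001
```

```bash
python3 - <<'E'
from h import *
delta(PT['NL'],.064)
E
```

```text
t 3.35 tip in base mm [-30.6  75.4] tipz mm 64.36 F [-3.65 -3.08 13.07] w 0.001
turn [ 0.049 -0.015  0.007] shift now axes [-0.001 -0.004  0.007] after-turn axes [-0.001 -0.004  0.007]
```

Request:
apply_moves --pt "0 0 0 0 0 0.03 0" --pt "0 0 0 0 0 0.03 0" --pt "0 0 0 0 0 0.03 0" --pt "0 0 0 0 0 0.03 0" --pt "0 0 0 0 0 0.03 0" --pt "0 0 0 0 0 0.03 0" --pt "0 0 0 0 0 0.03 0" --pt "0 0 0 0 0 0.03 0"

```text
time_s: 4.15
ee_pos: [0.419, 0.3249, 0.2373]
tool_rot: [0.003, 0.66, 0.752, 0.006]
contact_force: [-6.6, -4.2, 20.6]
width: -0.003
```

```bash
python3 - <<'E'
from h import *
delta(PT['FL'],.09)
E
```

```text
t 4.15 tip in base mm [-30.6  75.5] tipz mm 64.31 F [-6.64 -4.19 20.58] w -0.003
turn [ 0.09  -0.021  0.013] shift now axes [ 0.     1.301 -0.498] after-turn axes [ 1.000e-03  1.295e+00 -5.140e-01]
```

Near-left holds solid at 20 N. Far-left is next.

Request:
apply_moves --pt "0 0 0 0 0 -0.3 0" --pt "0.09 -0.02 0 0 0 -0.25 0" --pt "0 0 0 0 0.4 0 0" --pt "0 0 0 0 0.45 0 0" --pt "0 0 0 0 0.45 0 0" --pt "0 0 0 0 0 0 0" --pt "0 0 0 0 0 0.1 0" --pt "0 0 0 0 0 0 0"

```text
time_s: 4.95
ee_pos: [0.4841, 0.3335, 0.2612]
tool_rot: [-0.0, 0.659, 0.752, -0.0]
contact_force: [-0.4, -0.0, 0.1]
width: 0.0
```

```bash
python3 - <<'E'
from h import *
delta(PT['FL'],.064)
E
```

```text
t 4.95 tip in base mm [32.9 75.1] tipz mm 88.22 F [-0.42 -0.04  0.06] w 0.0
turn [-0.002 -0.002  0.019] shift now axes [-0.002 -0.018  0.484] after-turn axes [-0.002 -0.018  0.484]
```

Request:
apply_moves --pt "0 0 0 0 -0.02 0.2 0" --pt "0 0 0 0 0 0.15 0" --pt "0 0 0 0 0 0.08 0" --pt "0 0 0 0 0 0.02 0" --pt "0 0 0 0 0 0.02 0" --pt "0 0 0 0 0 0.03 0" --pt "0 0 0 0 0 0.03 0" --pt "0 0 0 0 0 0.03 0"

```text
time_s: 5.75
ee_pos: [0.4814, 0.3335, 0.2337]
tool_rot: [0.0, 0.659, 0.752, 0.0]
contact_force: [-6.9, -4.2, 24.7]
width: 0.001
```

```bash
python3 - <<'E'
from h import *
delta(PT['FL'],.064)
E
```

```text
t 5.75 tip in base mm [30.4 75.5] tipz mm 60.7 F [-6.87 -4.23 24.75] w 0.001
turn [ 0.007 -0.003  0.028] shift now axes [-0.009  0.036 -0.066] after-turn axes [-0.009  0.036 -0.066]
```

The far-left tips went down to 60.7 mm, against 64.3 on the solid corner, so this is the weak one. One more push will make sure it's fully down, then I'll rise and move over to its pad at base (32, 18).

Request:
apply_moves --pt "0 0 0 0 0 0.04 0" --pt "0 0 0 0 0 0.04 0" --pt "0 0 0 0 0 0.04 0" --pt "0 0 0 0 0 0.04 0" --pt "0 0 0 0 0 -0.2 0" --pt "0 0 0 0 0 -0.3 0" --pt "0 0 0 0 0 -0.4 0" --pt "0 0 0 0 0 0 0"

```text
time_s: 6.55
ee_pos: [0.4802, 0.3331, 0.2808]
tool_rot: [0.001, 0.659, 0.752, 0.002]
contact_force: [0.7, 0.2, 0.1]
width: 0.002
```

```bash
python3 - <<'E'
from h import *
delta((32,18),.095)
E
```

```text
t 6.55 tip in base mm [29.6 75.4] tipz mm 107.85 F [0.7  0.22 0.14] w 0.002
turn [ 0.028 -0.01   0.031] shift now axes [-1.145  0.055  0.256] after-turn axes [-1.144  0.061  0.257]
```

Request:
apply_moves --pt "0 0 0 -0.4 0.06 0 0" --pt "0 0 0 -0.4 0 0 0" --pt "0 0 0 -0.41 0 0 0" --pt "0 0 0 0 0 0 0" --pt "0 0 0 0 0 0.15 0" --pt "0 0 0 0 0 0 0" --pt "0 0 0 0 0 0 0" --pt "0 0 0 0 0 0 0"

```text
time_s: 7.35
ee_pos: [0.4902, 0.2736, 0.2694]
tool_rot: [-0.001, 0.658, 0.753, 0.001]
contact_force: [0.0, 0.8, 0.2]
width: 0.003
```

```bash
python3 - <<'E'
from h import *
delta((32,14),.081)
cv2.imwrite("pics/s2.png",cv2.resize(env.read_camera("side")[130:330,230:430,::-1],None,fx=3,fy=3,interpolation=cv2.INTER_CUBIC))
E
```

```text
t 7.35 tip in base mm [31.4 15.3] tipz mm 96.44 F [0.03 0.8  0.18] w 0.003
turn [ 0.006 -0.015  0.048] shift now axes [-0.02   0.015  0.309] after-turn axes [-0.019  0.015  0.309]
```

View pics/s2.png

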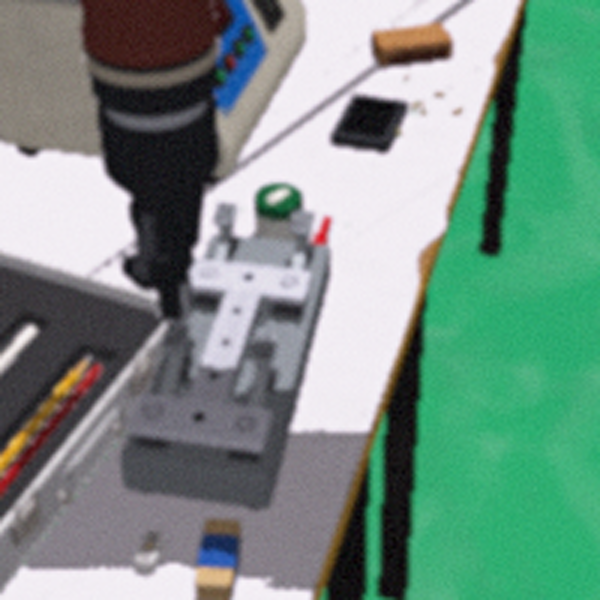

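The tips are at crop pixel (172, 318), above the far-left pad at about (175, 345), and all the other pads are still standing. Now I'll press the pad.

Request:
apply_moves --pt "0 0 0 -0.02 0.01 0.2 0" --pt "0 0 0 0 0 0.08 0" --pt "0 0 0 0 0 0.06 0" --pt "0 0 0 -0.02 0 0.06 0" --pt "0 0 0 -0.02 0 0.06 0" --pt "0 0 0 -0.02 0 0.06 0" --pt "0 0 0 -0.02 0 0.05 0" --pt "0 0 0 0 0 0.04 0"

```text
time_s: 8.2
ee_pos: [0.4922, 0.2688, 0.2402]
tool_rot: [0.001, 0.658, 0.753, 0.003]
contact_force: [-12.0, -7.0, 39.2]
width: 0.001
```

```bash
python3 - <<'E'
from h import *
delta((32,10),.068)
E
```

```text
t 8.2 tip in base mm [33.6 10.2] tipz mm 67.23 F [-12.01  -6.96  39.21] w 0.001
turn [ 0.037 -0.014  0.052] shift now axes [ 0.002 -0.013 -0.015] after-turn axes [ 0.002 -0.014 -0.015]
```

The tips are at 67.2 mm with 39 N, so the lever is flat against its stop. I'll lift straight up and away.

Request:
apply_moves --pt "0 0 0 0 0 -0.1 0" --pt "0 0 0 0 0 -0.3 0" --pt "0 0 0 0 0 -0.6 0" --pt "0 0 0 0 0 -0.8 0" --pt "0 0 0 0 -0.3 -0.8 0" --pt "0 0 0 0 -0.7 -0.5 0" --pt "0 0 0 0 -0.8 0 0" --pt "0 0 0 0 -0.8 0 0"

```text
time_s: 9.0
ee_pos: [0.3621, 0.2509, 0.3985]
tool_rot: [-0.002, 0.658, 0.753, 0.004]
contact_force: [-0.8, -0.0, -0.4]
width: -0.003
```

Request:
apply_moves --pt "0 0 0 0.6 -0.7 0 0" --pt "0 0 0 0.6 -0.7 0 0" --pt "0 0 0 0.6 -0.4 0 0" --pt "0 0 0 0.6 0 0 0" --pt "0 0 0 0.4 0 0 0" --pt "0 0 0 0 0 0 0" --pt "0 0 0 0 0 0 0" --pt "0 0 0 0 0 0 0"

```text
time_s: 9.8
ee_pos: [0.2442, 0.3796, 0.3987]
tool_rot: [-0.005, 0.658, 0.753, 0.004]
contact_force: [0.0, 0.7, -0.1]
width: -0.002
```

```bash
python3 - <<'E'
from h import *
delta((32,10),.068)
a=env.read_camera("side")[:,:,::-1];b=env.read_camera("top")[:,:,::-1]
cv2.imwrite("pics/side3.png",a);cv2.imwrite("pics/top3.png",b)
cv2.imwrite("pics/s3.png",cv2.resize(a[180:330,250:360],None,fx=4,fy=4,interpolation=cv2.INTER_CUBIC))
cv2.imwrite("pics/t3.png",cv2.resize(b[185:245,205:335],None,fx=6,fy=6,interpolation=cv2.INTER_CUBIC))
E
```

```text
t 9.8 tip in base mm [-199.1  153.7] tipz mm 225.73 F [ 0.03  0.72 -0.11] w -0.002
turn [ 0.003 -0.09   0.051] shift now axes [-2.903  4.601  3.12 ] after-turn axes [-2.831  4.623  3.154]
```

View pics/s3.png

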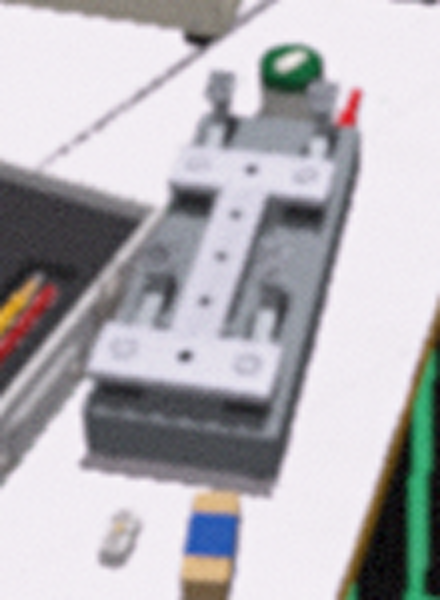

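View pics/t3.png

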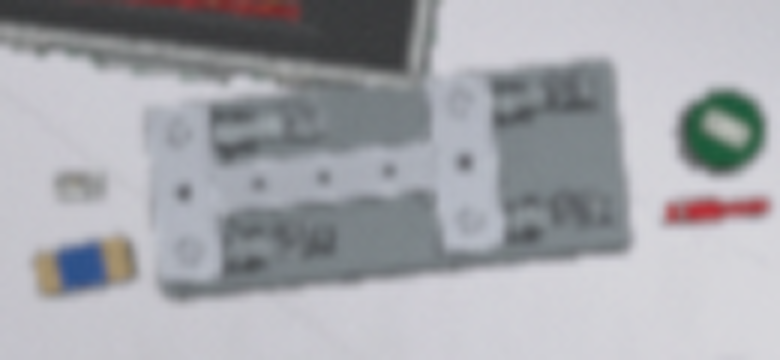

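```bash
python3 - <<'E'
from h import *
for nm,p,z in(('FL flat',(32,9),.068),('FL up',(32,18),.081)):
    X=np.r_[W(p),z]
    for n,o,k in(('side',[250,180],4),('top',[205,185],6)): print(nm,n,((proj(n,X)[0]-o+.5)*k-.5).round(1))
def d(n,o):
    a=cv2.imread(f"pics/{n}0.png").astype(int);b=cv2.imread(f"pics/{n}3.png").astype(int)
    x0,x1,y0,y1=o; m=(np.abs(a-b).max(2)>25)[y0:y1,x0:x1]; ys,xs=np.nonzero(m); return list(zip((xs+x0).tolist(),(ys+y0).tolist()))
print(d('side',(250,360,180,330)));print(d('top',(205,335,185,245)))
E
```

```text
FL flat side [160.5 253.1]
FL flat top [299.7 117.1]
FL up side [154.2 246.2]
FL up top [278.6 115.4]
[(287, 239), (286, 240), (287, 240), (285, 241), (286, 241), (287, 241), (288, 241), (284, 242), (285, 242), (286, 242), (287, 242), (288, 242), (289, 242), (290, 242), (291, 242), (283, 243), (284, 243), (290, 243), (291, 243), (292, 243), (283, 244), (284, 244), (288, 244), (289, 244), (290, 244), (291, 244), (306, 244), (288, 245), (289, 245), (290, 245), (289, 246), (292, 247), (293, 247), (292, 248), (293, 248), (293, 249), (293, 251), (290, 252), (293, 252), (286, 253), (289, 253), (290, 253), (293, 253), (285, 254), (286, 254), (289, 254), (290, 254), (291, 254), (285, 255), (286, 255), (289, 255), (290, 255), (284, 256), (285, 256), (289, 256), (290, 256), (285, 257), (289, 257), (290, 257), (289, 258), (317, 282)]
[(250, 203), (250, 204), (251, 204), (258, 204), (249, 205), (250, 205), (251, 205), (252, 205), (258, 205), (248, 206), (249, 206), (250, 206), (251, 206), (252, 206), (254, 206), (255, 206), (256, 206), (257, 206), (258, 206), (249, 207), (250, 207), (251, 207), (253, 207), (254, 207), (255, 207), (256, 207)]
```

Between the before and after pictures, only the area around the far-left pad changed. The pad now appears at about (158, 255), and a flat pad should be at (160, 253). I'm handing the job in.

```bash
python3 -c "
from rig import env
print(env.close_job())"
```

```text
the job is handed in; nothing more can be done
None
```

The weak corner was the far-left one. I pushed it right down, pressed its shim pad flat, took the hand away and handed the job in at about 10 s of the 64 s allowed. The hand-in reports no verdict.

- **Finding the corner:** the near-left ring held at 64.3 mm under 20 N, so that foot is solid. The far-left ring gave way to 60.7 mm, about 3.6 mm lower, and I pressed it once more to make sure. I did not press the two right-hand corners.
- **Pressing the shim:** I pressed the far-left pad until the tips stopped at 67.2 mm with 39 N (flat is nominally 68 mm).
- **Final pictures:** only the area around the far-left pad changed between the before and after pictures. That pad lies where a flat one should, the plate's rings and holes have not moved, and the other three pads still stand. The things lying close to the block are unmoved; I did not compare the glass tile and cork block further off. The force reading with the hand away is about 0 N.

No check failed, but I could not read the shim angle or plate tilt directly. Those two rest on the stop height and the pictures, where one pixel is about 3 mm. The 39 N peak was higher than needed, and just under the 40 N limit that applies to the arm and gripper body.

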